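# Dock the repaired gadgets for their charging test

## Task

These four repaired gadgets are due for their charging test: set each one in the charging dock made to fit it, centred along the dock and seated right down on its floor. The phone stands upright on its end in the narrowest slot, the power bank stands on its long edge in the wider slot, the speaker lies with its keys upward in the long cradle, and the earbud case lies lid up in the small low nest, its long side along the nest's. Lower them in gently, do not drop them, and leave all four standing by themselves.

Things in the scene. Friction and masses are not known exactly. Their poses are not given: they have to be found in the camera images.
- phone_center (a point): Centre of the black phone, 148 x 72 x 9 mm, 0.19 kg, loose; it starts on a short end in a grooved wooden stand. Axes: x along its 148 mm (vertical), y along its 72 mm, z through its 9 mm thickness. Pinch it across the thickness, above the stand, and lift it straight up 20 mm to leave the groove. Either end may be down and either face forward at the finish.
- bank_center (a point): Centre of the slim white power bank, 102 x 62 x 18 mm, 0.12 kg, loose; it starts on a long edge in a grooved wooden stand. Axes: x along its 102 mm (level), y along its 62 mm (vertical), z through its 18 mm thickness. Pinch it across the thickness, above the stand, and lift it straight up 20 mm to leave the groove. It may finish either way round.
- speaker_center (a point): Centre of the blue bar-shaped pocket loudspeaker, 42 x 144 x 45 mm, about 0.21 kg, loose, lying on the bench with its five keys up. Axes: x across (42 mm), y along (144 mm), z up. Pinch it across the 42 mm at mid-length. Either way round will do.
- case_center (a point): Centre of the white pebble-shaped earbud case, 58 x 46 x 26 mm, 0.05 kg, loose, lying flat on the bench, lid up, edges well rounded. Axes: x along its 58 mm, y across (46 mm), z up. Pinch it across the 46 mm. Either way round will do.
- phone_dock: Charging dock with the narrowest slot, for the phone: grey base 78 x 38 x 8 mm, two black cheeks 64 mm long. Fixed. Origin: centre of its underside; x along the slot, y across, z up; the gadget rests on its floor, 8 mm above the origin. Slot 12 mm wide, 16 mm deep, open at both ends; guide plates above it lean outward to a mouth 27 mm wide, 25 mm above the floor.
- bank_dock: Charging dock with the wider slot, for the power bank: grey base 98 x 47 x 8 mm, black cheeks 84 mm long. Fixed. Origin: centre of its underside; x along the slot, y across, z up; the gadget rests on its floor, 8 mm above the origin. Slot 21 mm wide, 12 mm deep, open at both ends; guide plates above it lean outward to a mouth 36 mm wide, 21 mm above the floor; 34 mm finger gap in mid-cheek.
- speaker_dock: Long cradle-like charging dock, for the speaker, which overhangs its ends: grey base 124 x 74 x 8 mm, black cheeks 110 mm long. Fixed. Origin: centre of its underside; x along the cradle, y across, z up; the gadget rests on its floor, 8 mm above the origin. 48 mm wide between 6 mm cheeks; guide plates lean outward to a mouth 63 mm wide, 15 mm above the floor; 46 mm finger gap in mid-cheek.
- case_dock: Small low nest-like charging dock, for the earbud case: grey base 90 x 77 x 8 mm, low black lips on four sides. Fixed. Origin: centre of its underside; x along the longer side, y across, z up; the gadget rests on its floor, 8 mm above the origin. 64 (x) by 51 mm (y) inside; the lips lean outward and end 8 mm above the floor; 36 mm finger gap mid-way in the sides at +y and -y.
- phone_stand: Light wooden block 86 x 46 x 22 mm in which the phone stands at the start, fixed. Origin: centre of its underside; its groove runs along x, 11 mm wide, floor 8 mm above the origin.
- bank_stand: Light wooden block 96 x 46 x 22 mm in which the power bank stands at the start, fixed. Origin: centre of its underside; its groove runs along x, 20 mm wide, floor 8 mm above the origin.

How it is judged:
At the end, for the whole second after the job is handed in: Each gadget rests in its own dock: centre within 12 mm along and 8 mm across the dock and 4 mm in height of its seated place; phone on end and power bank on edge, upright within 0.25 rad; speaker and case flat, right side up; lengths along the dock within 0.25 rad (x of phone_center in the frame of phone_dock between -0.012 and 0.012 m and y of phone_center in the frame of phone_dock between -0.008 and 0.008 m and z of phone_center in the frame of phone_dock between 0.078 and 0.086 m and angle between the x axis of phone_center and the z axis of phone_dock, either way round below 0.25 rad and linear speed of each of phone, power_bank, speaker, earbud_case below 0.02 m/s and angular speed of each of phone, power_bank, speaker, earbud_case below 0.2 rad/s and x of bank_center in the frame of bank_dock between -0.012 and 0.012 m and y of bank_center in the frame of bank_dock between -0.008 and 0.008 m and z of bank_center in the frame of bank_dock between 0.035 and 0.043 m and angle between the y axis of bank_center and the z axis of bank_dock, either way round below 0.25 rad and angle between the x axis of bank_center and the x axis of bank_dock, either way round below 0.25 rad and x of speaker_center in the frame of speaker_dock between -0.012 and 0.012 m and y of speaker_center in the frame of speaker_dock between -0.008 and 0.008 m and z of speaker_center in the frame of speaker_dock between 0.0265 and 0.0345 m and angle between each of speaker_center, case_center's own z axis and vertical below 0.15 rad and angle between the y axis of speaker_center and the x axis of speaker_dock, either way round below 0.25 rad and x of case_center in the frame of case_dock between -0.012 and 0.012 m and y of case_center in the frame of case_dock between -0.008 and 0.008 m and z of case_center in the frame of case_dock between 0.017 and 0.025 m and angle between the x axis of case_center and the x axis of case_dock, either way round below 0.25 rad); the robot touches nothing.
It fails at once if the phone is dropped (falls freely by more than about 25 mm) (contact force between phone and the fingers below 0.02 N and linear speed of phone above 0.7 m/s).
It fails at once if the power bank is dropped (falls freely by more than about 25 mm) (contact force between power_bank and the fingers below 0.02 N and linear speed of power_bank above 0.7 m/s).
It fails at once if the speaker is dropped (falls freely by more than about 25 mm) (contact force between speaker and the fingers below 0.02 N and linear speed of speaker above 0.7 m/s).
It fails at once if the earbud case is dropped (falls freely by more than about 25 mm) (contact force between earbud_case and the fingers below 0.02 N and linear speed of earbud_case above 0.7 m/s).
It also fails if it takes over 115 s, if anything falls off the work surface, if the arm or the gripper's body presses on something with over 40 N, if the wrist force passes 120 N, or if a joint passes its speed limit or range.

## Robot

A 6-joint arm with a two-finger parallel gripper is mounted at the origin on a cart in front of the work surface, level with it; the furniture and walls round the work are solid. World frame = base frame: x ahead of the robot, y to its left, z up, the work surface at z = 0. Lengths are in m, angles in rad, forces in N, time in s.
With the tool pointing down it reaches from about 0.4 to 0.825 m from the base axis. Payload 7 kg.
Tool frame: the origin (TCP) lies on the centre line of the jaws, within the pads' length; the fingertips stand arm.tip_reach ahead of it and the grasp point (between the pads) lies 5 mm behind it (arm.tip_reach is the distance from the TCP to the fingertips, in m); z points along the fingers, y is the line along which they close (so a half turn about z gives the same grasp; the last joint's range is limited). The gripper opens to 88 mm and grips with 3 to 60 N. Pads are 19 mm wide; open, the fingers measure 130 mm over their backs; the gripper's body (78 mm by 193 mm) begins 47 mm behind the grasp point.
Start: joints at [1.538, 0.359, 0.012, 0, -1.224, -0.288], TCP at [0.213, 0.641, 0.241] pointing down, gripper open.
Joint ranges: [-3.07, 3.07], [-1.43, 2.12], [-1.02, 1.25], [-3.03, 1.67], [-3.05, -0], [-3.03, 3.03]. Speed limits (rad/s): [2.39, 2.39, 3.01, 3.14, 3.14, 3.14].

## Interface

Orientations are given as [roll, pitch, yaw] about the fixed x, y, z axes, in that order (R = Rz(yaw) Ry(pitch) Rx(roll)).
In Python, from station import status, optics, order, arm gives the robot as it stands. The module is installed in compiled form; this text tells all that it offers.
- The arm moves only by the shell command python3 -m jog 'ROWS' [FORCE]. ROWS is JSON, a list of rows, each a list of 3 entries, a list of its own where there are three numbers: the gripper command: -1 is shut, 1 is fully open, values between are in proportion, then the shift along the tool's x, y, z in mm, then the turn about the tool's z in rad. A call has 1 to 20 rows; each row is the pose to reach, as a shift and turn from the pose commanded when the call began, along the tool's axes at that moment; what a row does not reach only later rows make up. A row lasts 1/8 s, in which the tool goes at most 62.5 mm and 10.7 degrees, less where a joint would pass 70% of its speed; a pose out of reach is approached as far as the arm can. A call with a gripper value outside its range is refused whole. The fingers move at their own pace and stop on an object; FORCE is the grip in N (left out, the last holds). Time passes only in rows, so rows that repeat a pose let the fingers close. It gives the time, the measured TCP pose, the force, the opening and the grip force at its end, in the units of the state.
- status.get_state(): the state, without advancing time (a new reading comes with each control period).
- optics.grab_frame(name): name is "side" or "top"; returns a dict with "color" (480x640x3 uint8, red, green, blue), "mtx" (3x3 intrinsics, pixels), "k1" (the pictures are not rectified: a ray, as slopes to the right and down, at radius r is drawn at 1 + k1 r^2 times it, then the intrinsics apply), "cam_to_world" (4x4, takes a point from camera to world coordinates). Camera axes: x right, y down, z forward; pixel columns grow to the right and rows downward; lengths in m; the calibration is good to about 2 mm. A picture is of the moment at which its call begins. There is no depth.
- order.job_done(): hands the job in; it is judged then, once.
The state is a dict: "t": time; "q": joint angles; "qd": joint speeds; "joint_efforts": joint torques, N m; "eef_pos": TCP position; "ee_rot": TCP orientation; "force": force on the tool from outside, world axes, zero at the start; "moment": the same for the moment, N m; "width": finger opening in m; "gripper_force": force on a finger pad.
Only numpy, scipy, OpenCV 4.12 (cv2) and the standard library are available. Lean on these libraries where they do the work, as an engineer would, in place of code of your own. Each camera call takes 0.05 s, during which the arm holds its last target. There are 200 camera calls.

## Working session

There is one attempt and no reset: what is moved stays moved. The work goes in short steps, Python scripts to look and compute and a shell command to move; the robot and the scene stay as the last step left them, time stands still between calls to the robot, and variables do not carry over. Pictures are saved under pics/ and viewed, at most 14 in all, crops included, and the job is handed in when it is done.

```bash
mkdir -p pics; cat > h.py <<'E'
import numpy as np,cv2
from station import status,optics,order,arm
def shot(n,f):
    d=optics.grab_frame(n); cv2.imwrite('pics/'+f+'.png',d['color'][...,::-1]); np.savez('pics/'+f+'.npz',**d); return d
def ld(f): return dict(np.load('pics/'+f+'.npz'))
def ray(d,uv):
    K=d['mtx'];x=(np.array(uv,float)-[K[0,2],K[1,2]])/[K[0,0],K[1,1]]
    u=x.copy()
    for _ in range(20): u=x/(1+float(d['k1'])*(u@u))
    T=d['cam_to_world'];return T[:3,3],T[:3,:3]@np.r_[u,1]
def onz(d,uv,z):
    o,v=ray(d,uv);return (o+v*(z-o[2])/v[2])
def proj(d,p):
    T=d['cam_to_world'];c=T[:3,:3].T@(np.array(p)-T[:3,3]);x=c[:2]/c[2];x=x*(1+float(d['k1'])*(x@x));K=d['mtx'];return x*[K[0,0],K[1,1]]+[K[0,2],K[1,2]]
E
python3 - <<'E'
from h import *
print(status.get_state(),arm.tip_reach)
for n in('side','top'):
    d=shot(n,n+'0');print(d['cam_to_world'].round(3),d['mtx'],d['k1'])
E
```

```text
{'t': 0.0, 'q': array([ 1.53810952e+00,  3.59385474e-01,  1.10772971e-02, -3.49581390e-04,
       -1.22413248e+00, -2.88091255e-01]), 'qd': array([ 1.53741486e-04, -3.51020277e-04,  2.23151658e-03, -3.42840034e-04,
       -7.57147957e-04, -6.73941886e-05]), 'joint_efforts': array([-1.12643229e-03, -5.82722211e+01,  2.93062431e+01,  6.99694186e+00,
        7.00664241e-03, -1.47305182e-04]), 'eef_pos': array([0.21271343, 0.64011241, 0.23963173]), 'ee_rot': array([ 3.13992271e+00, -1.52150525e-04, -3.20896981e-01]), 'force': array([ 0.85249729, -0.26894976, -0.66015393]), 'moment': array([-0.00378163, -0.00739778, -0.04575318]), 'gripper_force': 0.0, 'width': 0.08784473478992051} 0.014
[[ 0.997 -0.    -0.077  0.596]
 [ 0.072 -0.354  0.933 -0.686]
 [-0.027 -0.935 -0.352  0.381]
 [ 0.     0.     0.     1.   ]] [[434.91884381   0.         318.63221269]
 [  0.         434.91884381 247.26704793]
 [  0.           0.           1.        ]] -0.07911786452467494
[[-0.025 -0.981  0.193  0.284]
 [-1.     0.028  0.012  0.136]
 [-0.017 -0.192 -0.981  1.339]
 [ 0.     0.     0.     1.   ]] [[615.27465772   0.         317.47706621]
 [  0.         615.27465772 239.25268444]
 [  0.           0.           1.        ]] -0.09035252057009112
```

View pics/top0.png

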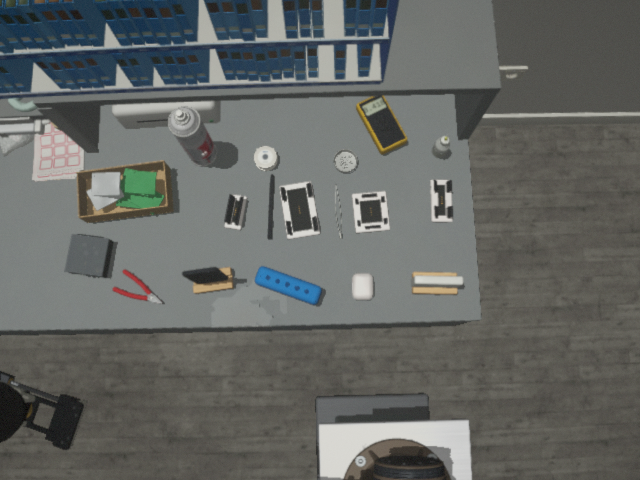

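View pics/side0.png

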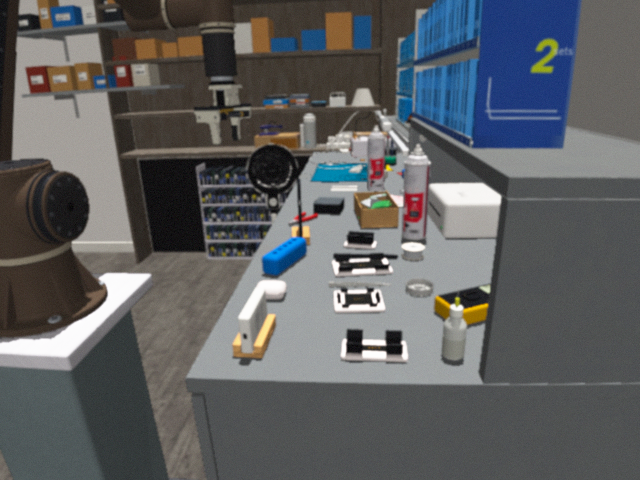

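The top view shows the docks left to right: phone (235,211), speaker (299,210), case (370,212) and bank (441,200). The gadgets are at phone (212,280), speaker (289,285), case (362,286) and bank (437,282). I'll enlarge the middle.

```bash
python3 - <<'E'
from h import *
d=ld('top0');c=d['color'][170:310,170:470,::-1]
a=cv2.resize(c[:,:150],None,fx=5,fy=4.285*0+4.2,interpolation=cv2.INTER_CUBIC)
b=cv2.resize(c[:,150:],None,fx=5,fy=4.2,interpolation=cv2.INTER_CUBIC)
cv2.imwrite('pics/cl.png',a);cv2.imwrite('pics/cr.png',b)
E
```

```text
(no output)
```

View pics/cl.png

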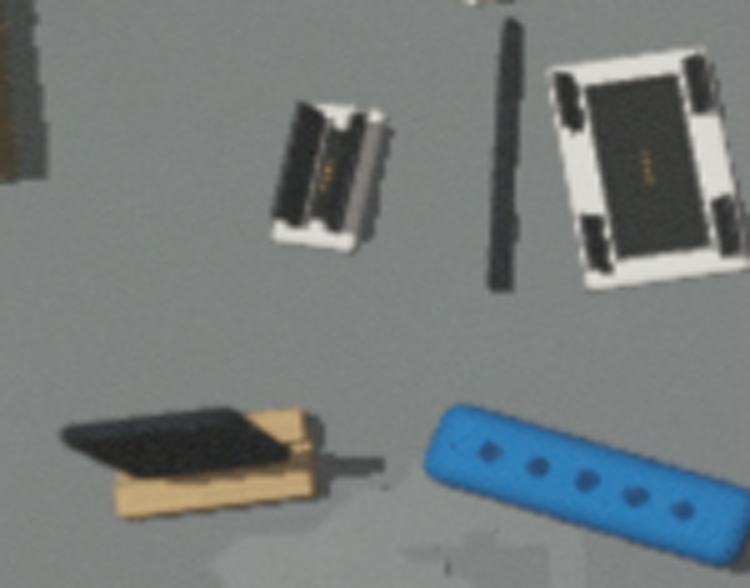

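View pics/cr.png

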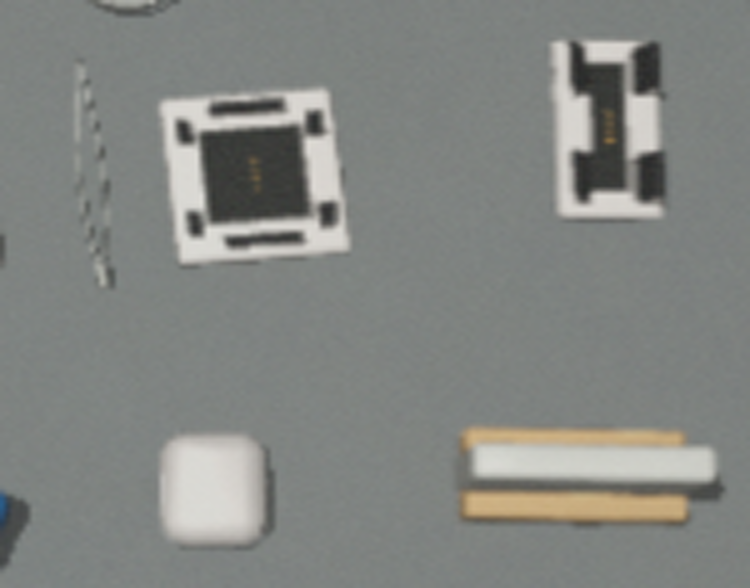

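```bash
cat > m.py <<'E'
from h import *
d=ld('top0')
L=lambda x,y:(170+(x+.5)/5-.5,170+(y+.5)/4.2-.5)
R=lambda x,y:(320+(x+.5)/5-.5,170+(y+.5)/4.2-.5)
def pr(n,pts,z):
    P=np.array([onz(d,p,z)[:2] for p in pts]);print(n,(P*1000).round(0).tolist())
    return P
pr('symbols ph,sp,ca,ba',[L(327,172),L(647,167),R(254,174),R(610,127)],.008)
pr('phdock TL BL BR',[L(300,103),L(272,240),L(353,250)],.008)
pr('phstand BL BR TR',[L(117,517),L(313,497),L(303,408)],.022)
pr('phone top L,R',[L(65,432),L(232,410)],.156)
pr('bankstand TL TR BR BL',[R(462,430),R(685,432),R(687,521),R(462,519)],.022)
pr('bank top TL TR BR BL',[R(472,445),R(716,448),R(714,482),R(472,478)],.070)
im=d['color'].astype(int);mx=im.max(2);mn=im.min(2)
blue=(im[...,2]-im[...,0]>50);white=(mn>150)
for n,m,(x0,y0,x1,y1),z in[('speaker',blue,(240,255,330,310),.04),('case',white,(345,265,380,305),.012),('spdock',white,(270,170,325,245),.008),('cadock',white,(348,180,395,240),.008),('badock',white,(425,170,460,225),.008)]:
    w=np.zeros(m.shape,np.uint8);w[y0:y1,x0:x1]=m[y0:y1,x0:x1]
    ys,xs=np.nonzero(w)
    P=np.array([onz(d,(x,y),z)[:2] for x,y in zip(xs,ys)],np.float32)
    c,s,a=cv2.minAreaRect(P);b=cv2.boxPoints((c,s,a))
    e=b[1]-b[0];f=b[2]-b[1]; l=e if np.linalg.norm(e)>np.linalg.norm(f) else f
    print(n,np.array(c).round(4),np.array(s).round(3),'long axis deg',np.degrees(np.arctan2(l[1],l[0])).round(1))
E
python3 m.py
```

```text
symbols ph,sp,ca,ba [[616.0, 334.0], [614.0, 191.0], [606.0, 32.0], [627.0, -128.0]]
phdock TL BL BR [[654.0, 347.0], [579.0, 359.0], [573.0, 323.0]]
phstand BL BR TR [[432.0, 423.0], [441.0, 338.0], [487.0, 343.0]]
phone top L,R [[457.0, 415.0], [466.0, 349.0]]
bankstand TL TR BR BL [[465.0, -51.0], [461.0, -147.0], [415.0, -145.0], [419.0, -48.0]]
bank top TL TR BR BL [[451.0, -48.0], [446.0, -149.0], [429.0, -148.0], [434.0, -47.0]]
speaker [0.4424 0.2174] [0.142 0.041] long axis deg 68.7
case [0.4399 0.0587] [0.041 0.055] long axis deg -2.0
spdock [0.6147 0.1915] [0.125 0.073] long axis deg 7.8
cadock [0.6056 0.0326] [0.09  0.076] long axis deg 3.5
badock [ 0.6261 -0.126 ] [0.047 0.095] long axis deg -1.6
```

```bash
cat > go.py <<'E'
from h import *
import sys
# go.py x y z(mm) yaw(deg): shift in tool axes (mm) and turn (rad) from the present pose
x,y,z,yw=map(float,sys.argv[1:5]);s=status.get_state();r=s['ee_rot'];w=r[2]
d=np.array([x,y])-s['eef_pos'][:2]*1000
t=-((np.radians(yw)-w+np.pi)%(2*np.pi)-np.pi)
print('shift',[round(d@[np.cos(w),np.sin(w)]),round(d@[np.sin(w),-np.cos(w)]),round(s['eef_pos'][2]*1000-z)],'turn',round(t,3),'rows',round(abs(t)/.187,1),'q',s['q'].round(2))
E
python3 go.py 459 382 240 -84
```

```text
shift [315, 167, 0] turn 1.145 rows 6.1 q [ 1.54  0.36  0.01 -0.   -1.22 -0.29]
```

```bash
python3 -m jog '[[1,[45,24,0],0.18],[1,[90,48,0],0.36],[1,[135,72,0],0.54],[1,[180,96,0],0.72],[1,[225,120,0],0.9],[1,[270,144,0],1.08],[1,[315,167,0],1.145],[1,[315,167,0],1.145],[1,[315,167,0],1.145],[1,[315,167,0],1.145]]' 15; python3 - <<'E'
from h import *
d=shot('side','side1');a=d['color'][100:300,200:420,::-1];cv2.imwrite('pics/s1.png',cv2.resize(a,None,fx=3.5,fy=3)[:600])
shot('top','top1')
E
python3 go.py 459 382 240 -84
```

```text
t: 1.35
eef_pos: [0.4585, 0.3833, 0.2404]
ee_rot: [3.141, -0.0, -1.464]
force: [0.1, 0.1, 0.6]
width: 0.0878
gripper_force: 0.0
shift [2, 0, 0] turn 0.002 rows 0.0 q [ 1.02  0.23 -0.17 -0.   -1.17 -0.92]
```

View pics/s1.png

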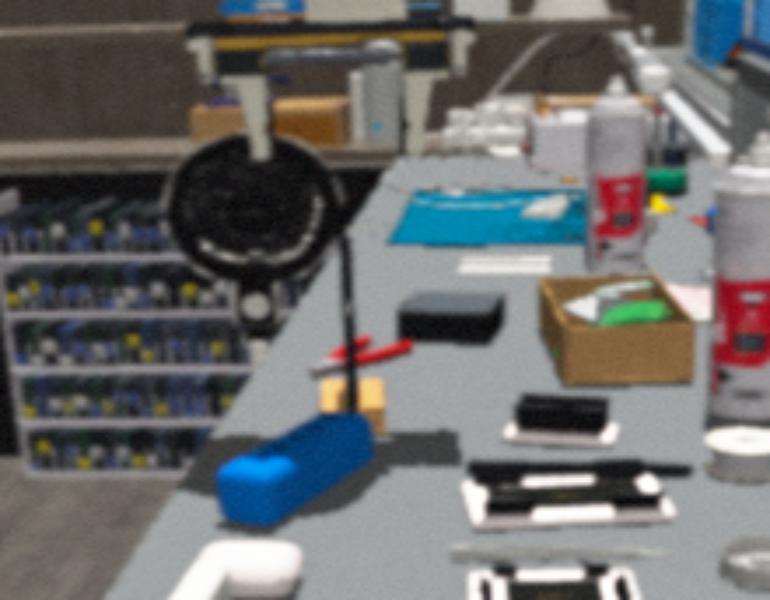

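The fingers (at 258 and 418) straddle the phone's top edge (343) in the side view. The phone is centred between them, so I'll descend and grip.

```bash
python3 -m jog '[[1,[1,0,25],0],[1,[1,0,50],0],[1,[1,0,75],0],[1,[1,0,95],0],[1,[1,0,112],0],[1,[1,0,127],0],[1,[1,0,127],0],[-1,[1,0,127],0],[-1,[1,0,127],0],[-1,[1,0,127],0],[-1,[1,0,127],0],[-1,[1,0,127],0],[-1,[1,0,127],0],[-1,[1,0,127],0]]' 15
```

```text
t: 3.2
eef_pos: [0.4592, 0.3817, 0.1135]
ee_rot: [3.142, -0.0, -1.466]
force: [-0.2, -0.9, 0.5]
width: 0.0234
gripper_force: 0.0
```

```bash
python3 -m jog '[[-1,[0,0,0],0],[-1,[0,0,0],0],[-1,[0,0,0],0],[-1,[0,0,0],0],[-1,[0,0,-5],0],[-1,[0,0,-12],0],[-1,[0,0,-22],0],[-1,[0,0,-35],0],[-1,[0,0,-55],0],[-1,[0,0,-75],0],[-1,[0,0,-90],0],[-1,[0,0,-90],0]]' 15; python3 go.py 615 335 203 -9
```

```text
t: 4.7
eef_pos: [0.4595, 0.3823, 0.2051]
ee_rot: [-3.14, 0.002, -1.466]
force: [-1.0, -0.2, -2.2]
width: 0.0091
gripper_force: 15.0
shift [63, -150, 2] turn -1.309 rows 7.0 q [ 1.02  0.26 -0.22  0.   -1.09 -0.92]
```

```bash
python3 -m jog '[[-1,[8,-19,0],-0.164],[-1,[16,-38,0],-0.328],[-1,[24,-57,0],-0.491],[-1,[32,-76,0],-0.655],[-1,[40,-95,0],-0.819],[-1,[48,-114,0],-0.982],[-1,[56,-132,0],-1.146],[-1,[63,-150,0],-1.309],[-1,[63,-150,0],-1.309],[-1,[63,-150,0],-1.309],[-1,[63,-150,0],-1.309]]' 15; python3 - <<'E'
from h import *
d=shot('side','side2');a=d['color'][150:270,310:420,::-1]
e=shot('top','top2');b=e['color'][150:270,170:280,::-1]
cv2.imwrite('pics/s2.png',np.hstack([cv2.resize(i,(390,425),interpolation=cv2.INTER_CUBIC) for i in(a,b)]))
print(proj(d,[.615,.335,.008]),proj(d,[.615,.335,.1]))
E
python3 go.py 615 335 113 -9
```

```text
t: 6.08
eef_pos: [0.6144, 0.335, 0.2034]
ee_rot: [3.141, 0.0, -0.158]
force: [0.3, 0.6, -0.7]
width: 0.0096
gripper_force: 15.0
[359.63468454 242.50734951] [359.83244338 206.7746172 ]
shift [0, 0, 91] turn 0.0 rows 0.0 q [ 0.78  0.42  0.02 -0.   -1.17  0.64]
```

View pics/s2.png

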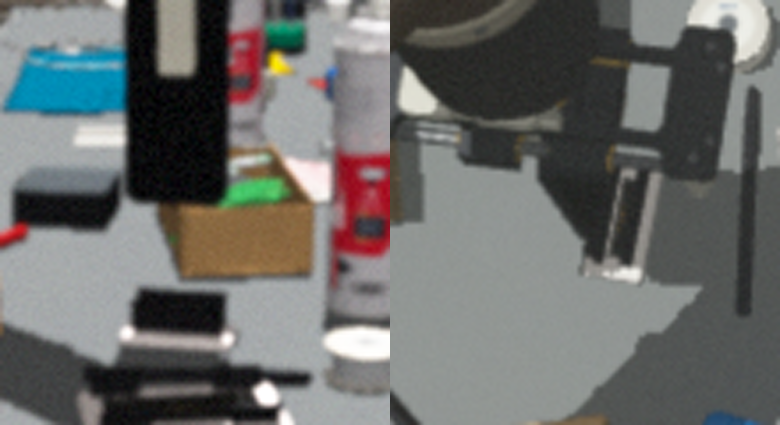

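In the side view the phone (127–228) is centred over the dock base (120–236), so it is aligned. Lowering now.

```bash
python3 -m jog '[[-1,[0,0,12],0],[-1,[0,0,24],0],[-1,[0,0,36],0],[-1,[0,0,48],0],[-1,[0,0,57],0],[-1,[0,0,65],0],[-1,[0,0,72],0],[-1,[0,0,77],0],[-1,[0,0,81],0],[-1,[0,0,85],0],[-1,[0,0,85],0]]' 15; python3 - <<'E'
from h import *
d=shot('side','side3');a=d['color'][180:260,310:410,::-1]
e=shot('top','top3');b=e['color'][170:250,190:290,::-1]
cv2.imwrite('pics/s3.png',np.hstack([cv2.resize(i,(400,320),interpolation=cv2.INTER_CUBIC) for i in(a,b)]))
E
```

```text
t: 7.55
eef_pos: [0.6148, 0.3345, 0.1181]
ee_rot: [3.141, 0.001, -0.157]
force: [-0.2, -2.3, -2.6]
width: 0.0094
gripper_force: 15.0
```

View pics/s3.png

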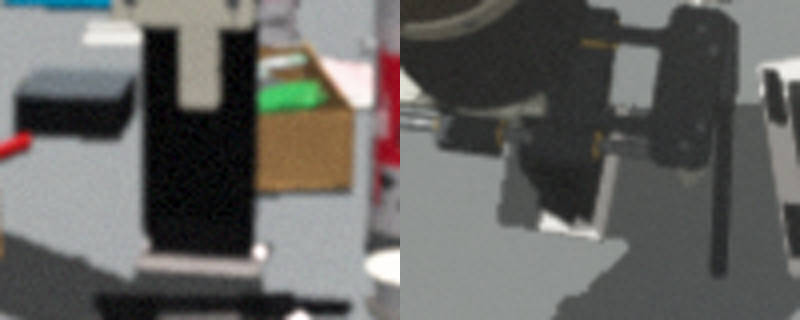

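The phone is entering the dock with low force. It has about 5 mm left to go.

```bash
python3 -m jog '[[-1,[0,0,2],0],[-1,[0,0,3],0],[-1,[0,0,4],0],[-1,[0,0,5],0],[-1,[0,0,5],0]]' 15; python3 -m jog '[[-1,[0,0,1],0],[-1,[0,0,1.5],0],[-1,[0,0,1.5],0]]' 15
```

```text
t: 8.28
eef_pos: [0.615, 0.3347, 0.1136]
ee_rot: [3.141, 0.0, -0.157]
force: [0.2, -3.6, 0.5]
width: 0.0091
gripper_force: 15.0
t: 8.65
eef_pos: [0.6151, 0.3348, 0.1136]
ee_rot: [-3.141, -0.001, -0.156]
force: [-5.1, -4.3, 9.1]
width: 0.0094
gripper_force: 15.0
```

Seated: 9 N up. Release, then rise.

```bash
python3 -m jog '[[-1,[0,0,-1],0],[-0.5,[0,0,-1],0],[0,[0,0,-1],0],[0,[0,0,-1],0],[0,[0,0,-1],0],[0,[0,0,-1],0],[0,[0,0,-30],0],[0,[0,0,-60],0],[0.5,[0,0,-90],0],[1,[0,0,-120],0],[1,[0,0,-120],0]]' 15
python3 go.py 440 -98 233 -92.4
```

```text
t: 10.02
eef_pos: [0.6162, 0.3356, 0.2354]
ee_rot: [-3.138, -0.004, -0.157]
force: [0.2, 0.1, 0.1]
width: 0.0685
gripper_force: 0.0
shift [-106, 456, 2] turn 1.456 rows 7.8 q [ 0.78  0.4   0.07  0.   -1.23  0.64]
```

```bash
python3 -m jog '[[1,[-10,40,0],0],[1,[-20,85,0],0.15],[1,[-30,130,0],0.3],[1,[-41,177,0],0.48],[1,[-52,224,0],0.66],[1,[-63,271,0],0.84],[1,[-74,318,0],1.02],[1,[-85,365,0],1.2],[1,[-96,412,0],1.38],[1,[-106,456,0],1.456],[1,[-106,456,0],1.456],[1,[-106,456,0],1.456],[1,[-106,456,0],1.456]]' 15; python3 - <<'E'
from h import *
d=shot('side','side4');a=d['color'][90:370,170:450,::-1]
e=shot('top','top4');b=e['color'][170:310,200:340,::-1]
cv2.imwrite('pics/s4.png',np.hstack([cv2.resize(i,(400,400),interpolation=cv2.INTER_CUBIC) for i in(a,b)]))
print(proj(d,[.44,-.098,.07]))
E
python3 go.py 440 -98 45 -92.4
```

```text
t: 11.65
eef_pos: [0.4394, -0.0984, 0.2319]
ee_rot: [3.141, 0.0, -1.612]
force: [0.4, 0.6, -0.0]
width: 0.0877
gripper_force: 0.0
[250.61778363 301.10088273]
shift [0, -1, 187] turn 0.001 rows 0.0 q [ 0.22 -0.01 -0.47 -0.   -1.11 -0.26]
```

View pics/s4.png

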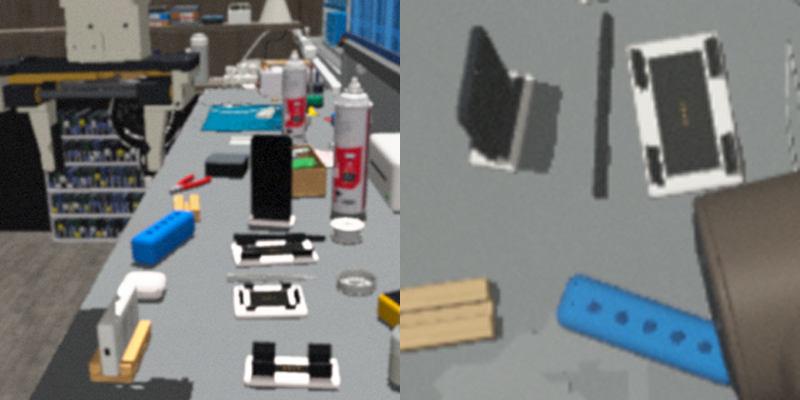

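The phone stands upright in its dock (272,180 in the left crop). The fingers are centred over the power bank, so I'll descend.

```bash
python3 -m jog '[[1,[0,0,30],0],[1,[0,0,60],0],[1,[0,0,90],0],[1,[0,0,120],0],[1,[0,0,145],0],[1,[0,0,165],0],[1,[0,0,178],0],[1,[0,0,187],0],[1,[0,0,187],0],[-1,[0,0,187],0],[-1,[0,0,187],0],[-1,[0,0,187],0],[-1,[0,0,187],0],[-1,[0,0,187],0],[-1,[0,0,187],0],[-1,[0,0,187],0],[-1,[0,0,187],0],[-1,[0,0,187],0],[-1,[0,0,187],0],[-1,[0,0,187],0]]' 15;python3 -m jog '[[-1,[0,0,0],0],[-1,[0,0,-5],0],[-1,[0,0,-12],0],[-1,[0,0,-22],0],[-1,[0,0,-40],0],[-1,[0,0,-60],0],[-1,[0,0,-80],0],[-1,[0,0,-80],0],[-1,[0,0,-80],0]]' 15; python3 go.py 626 -127 125 -1.6
```

```text
t: 14.25
eef_pos: [0.4401, -0.0989, 0.0453]
ee_rot: [-3.14, 0.0, -1.613]
force: [5.8, -0.6, -2.6]
width: 0.0179
gripper_force: 15.0
t: 15.38
eef_pos: [0.438, -0.0992, 0.1244]
ee_rot: [3.14, 0.0, -1.613]
force: [-0.4, -0.7, -2.2]
width: 0.0179
gripper_force: 15.0
shift [20, -189, -1] turn -1.585 rows 8.5 q [ 0.22  0.1  -0.63 -0.   -0.84 -0.26]
```

```bash
python3 -m jog '[[-1,[2,-19,0],-0.15],[-1,[4,-38,0],-0.31],[-1,[6,-57,0],-0.47],[-1,[8,-76,0],-0.63],[-1,[10,-95,0],-0.79],[-1,[12,-114,0],-0.95],[-1,[14,-133,0],-1.11],[-1,[16,-152,0],-1.27],[-1,[18,-171,0],-1.43],[-1,[20,-189,0],-1.585],[-1,[20,-189,0],-1.585],[-1,[20,-189,0],-1.585],[-1,[20,-189,0],-1.585]]' 15; python3 - <<'E'
from h import *
d=shot('side','side5');a=d['color'][220:380,310:440,::-1]
e=shot('top','top5');b=e['color'][150:270,390:490,::-1]
cv2.imwrite('pics/s5.png',np.hstack([cv2.resize(i,(400,490),interpolation=cv2.INTER_CUBIC) for i in(a,b)]))
print(proj(d,[.626,-.127,.008]),proj(d,[.626,-.127,.086]))
E
python3 go.py 626 -127 45 -1.6
```

```text
t: 17.0
eef_pos: [0.6263, -0.1269, 0.1248]
ee_rot: [-3.142, 0.001, -0.029]
force: [0.1, -0.2, -0.2]
width: 0.0177
gripper_force: 15.0
[371.71434571 347.92169739] [372.73923382 301.90144664]
shift [-1, 0, 80] turn -0.001 rows 0.0 q [ 0.1   0.39 -0.22 -0.   -0.96  1.44]
```

View pics/s5.png

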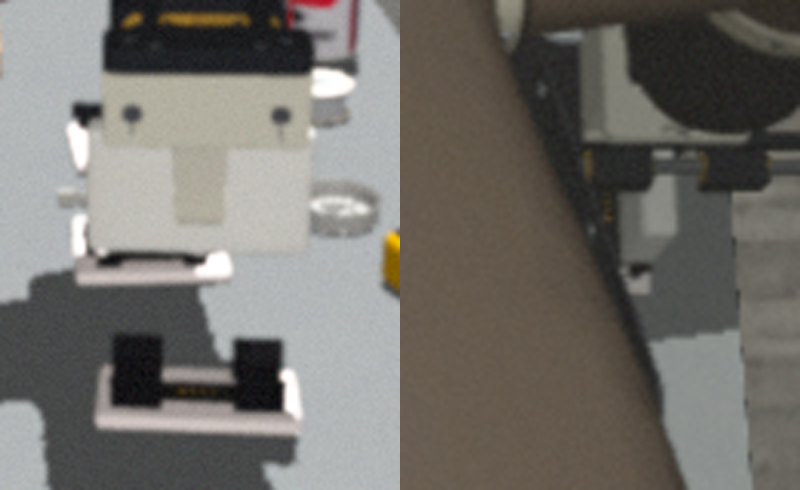

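The bank (89–310) is centred above the dock base (96–300). Lowering.

```bash
python3 -m jog '[[-1,[0,0,15],0],[-1,[0,0,30],0],[-1,[0,0,43],0],[-1,[0,0,54],0],[-1,[0,0,61],0],[-1,[0,0,67],0],[-1,[0,0,72],0],[-1,[0,0,76],0],[-1,[0,0,78],0],[-1,[0,0,78],0]]' 15;python3 -m jog '[[-1,[0,0,1],0],[-1,[0,0,2],0],[-1,[0,0,3],0],[-1,[0,0,3],0]]' 15
```

```text
t: 18.35
eef_pos: [0.6271, -0.127, 0.0471]
ee_rot: [3.142, -0.0, -0.028]
force: [-0.2, 0.8, -0.6]
width: 0.018
gripper_force: 15.0
t: 18.85
eef_pos: [0.6272, -0.127, 0.0446]
ee_rot: [3.142, -0.0, -0.028]
force: [-2.8, 1.4, 4.2]
width: 0.018
gripper_force: 15.0
```

```bash
python3 -m jog '[[-0.5,[0,0,1],0],[0,[0,0,1],0],[0,[0,0,1],0],[0,[0,0,1],0],[0,[0,0,1],0],[0,[0,0,-20],0],[0,[0,0,-60],0],[0.5,[0,0,-110],0],[1,[0,0,-165],0],[1,[0,0,-165],0],[1,[0,0,-165],0]]' 15
python3 go.py 442.4 217.4 200 68.7
```

```text
t: 20.23
eef_pos: [0.6267, -0.1268, 0.2089]
ee_rot: [-3.141, -0.0, -0.028]
force: [-0.2, -0.2, -0.4]
width: 0.0779
gripper_force: 0.0
shift [-194, -339, 9] turn -1.227 rows 6.6 q [ 0.1   0.32 -0.12 -0.   -1.13  1.44]
```

```bash
python3 -m jog '[[1,[-20,-34,0],-0.1],[1,[-40,-70,0],-0.22],[1,[-60,-106,2],-0.36],[1,[-82,-144,4],-0.5],[1,[-104,-182,6],-0.64],[1,[-126,-220,8],-0.78],[1,[-148,-259,9],-0.92],[1,[-170,-298,9],-1.06],[1,[-194,-339,9],-1.227],[1,[-194,-339,9],-1.227],[1,[-194,-339,9],-1.227],[1,[-194,-339,9],-1.227]]' 15; python3 - <<'E'
from h import *
d=shot('side','side6');a=d['color'][110:380,230:430,::-1]
e=shot('top','top6');b=e['color'][160:320,220:470,::-1]
cv2.imwrite('pics/s6.png',np.hstack([cv2.resize(a,(350,472)),cv2.resize(b,(450,472))]))
E
python3 go.py 442.4 217.4 22 68.7
```

```text
t: 21.72
eef_pos: [0.4427, 0.2164, 0.1994]
ee_rot: [-3.141, 0.001, 1.197]
force: [-0.2, -0.0, -0.8]
width: 0.0876
gripper_force: 0.0
shift [1, -1, 178] turn -0.002 rows 0.0 q [ 0.85  0.09 -0.44  0.   -1.04  1.91]
```

View pics/s6.png

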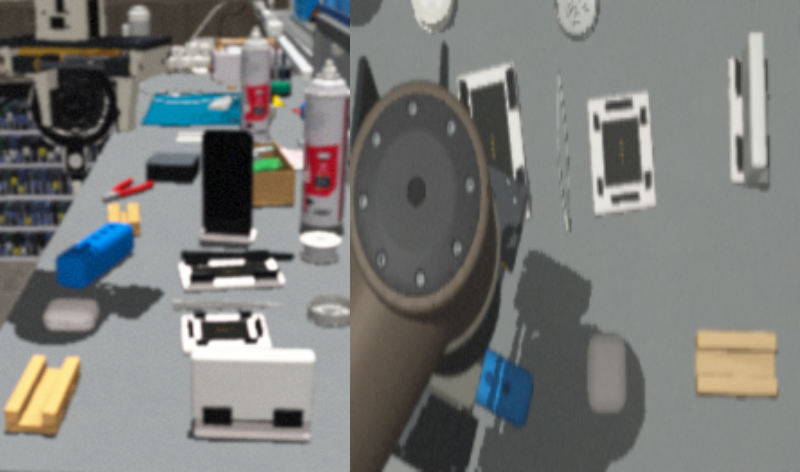

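The phone and bank both stand in their docks. Descending on the speaker.

```bash
python3 -m jog '[[1,[1,-1,30],0],[1,[1,-1,60],0],[1,[1,-1,90],0],[1,[1,-1,120],0],[1,[1,-1,145],0],[1,[1,-1,162],0],[1,[1,-1,172],0],[1,[1,-1,178],0],[1,[1,-1,178],0],[-1,[1,-1,178],0],[-1,[1,-1,178],0],[-1,[1,-1,178],0],[-1,[1,-1,178],0],[-1,[1,-1,178],0],[-1,[1,-1,178],0],[-1,[1,-1,178],0],[-1,[1,-1,178],0]]' 20;python3 -m jog '[[-1,[0,0,0],0],[-1,[0,0,-5],0],[-1,[0,0,-15],0],[-1,[0,0,-30],0],[-1,[0,0,-50],0],[-1,[0,0,-70],0],[-1,[0,0,-80],0],[-1,[0,0,-80],0],[-1,[0,0,-80],0]]' 20; python3 go.py 614.5 191.5 100 7.8
```

```text
t: 23.95
eef_pos: [0.4422, 0.2187, 0.0222]
ee_rot: [3.141, -0.0, 1.199]
force: [0.2, -0.3, 2.3]
width: 0.0416
gripper_force: 20.0
t: 25.08
eef_pos: [0.4416, 0.2182, 0.1014]
ee_rot: [-3.141, 0.001, 1.199]
force: [-0.1, 0.7, -2.2]
width: 0.0422
gripper_force: 20.0
shift [38, 171, 1] turn 1.063 rows 5.7 q [ 0.86  0.2  -0.57 -0.   -0.8   1.91]
```

```bash
python3 -m jog '[[-1,[4,19,0],0.118],[-1,[8,38,0],0.236],[-1,[12,57,0],0.354],[-1,[17,76,0],0.472],[-1,[21,95,0],0.59],[-1,[25,114,0],0.708],[-1,[30,133,0],0.826],[-1,[34,152,0],0.944],[-1,[38,171,0],1.063],[-1,[38,171,0],1.063],[-1,[38,171,0],1.063],[-1,[38,171,0],1.063]]' 20; python3 - <<'E'
from h import *
d=shot('side','side7');a=d['color'][180:300,290:430,::-1]
e=shot('top','top7');b=e['color'][150:270,240:380,::-1]
cv2.imwrite('pics/s7.png',np.hstack([cv2.resize(i,(400,343),interpolation=cv2.INTER_CUBIC) for i in(a,b)]))
E
python3 go.py 614.5 191.5 30 7.8
```

```text
t: 26.58
eef_pos: [0.6144, 0.1919, 0.1017]
ee_rot: [3.141, 0.001, 0.137]
force: [-0.4, 0.3, -1.5]
width: 0.0419
gripper_force: 20.0
shift [0, 1, 72] turn 0.001 rows 0.0 q [ 0.61  0.42 -0.23 -0.   -0.92  1.1 ]
```

View pics/s7.png

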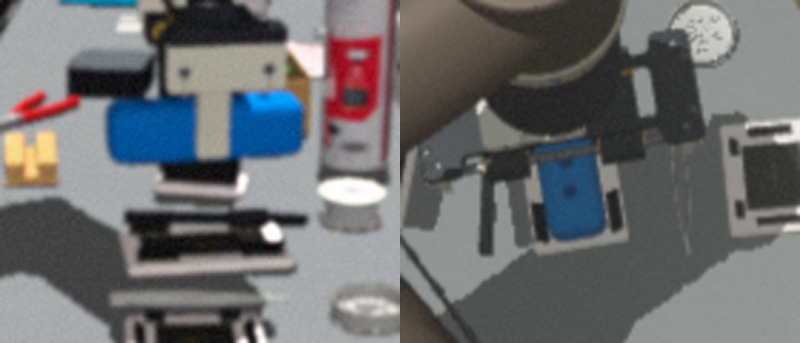

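The speaker is over its cradle, centred along it to about 2 mm. Lowering.

```bash
python3 -m jog '[[-1,[1,1,14],0],[-1,[1,1,28],0],[-1,[1,1,40],0],[-1,[1,1,50],0],[-1,[1,1,58],0],[-1,[1,1,64],0],[-1,[1,1,68],0],[-1,[1,1,70],0],[-1,[1,1,70],0]]' 20;python3 -m jog '[[-1,[0,0,1],0],[-1,[0,0,2],0],[-1,[0,0,3],0],[-1,[0,0,3],0]]' 20
```

```text
t: 27.8
eef_pos: [0.6163, 0.1911, 0.0321]
ee_rot: [-3.142, -0.0, 0.136]
force: [-0.1, 0.2, -2.0]
width: 0.042
gripper_force: 20.0
t: 28.3
eef_pos: [0.6164, 0.1912, 0.0302]
ee_rot: [-3.142, -0.001, 0.137]
force: [-3.2, -0.8, 5.3]
width: 0.0419
gripper_force: 20.0
```

```bash
python3 -m jog '[[0.1,[0,0,1],0],[0.25,[0,0,1],0],[0.25,[0,0,1],0],[0.25,[0,0,1],0],[0.25,[0,0,-15],0],[0.25,[0,0,-45],0],[0.6,[0,0,-80],0],[1,[0,0,-120],0],[1,[0,0,-120],0],[1,[0,0,-120],0]]' 15
python3 go.py 440 58.7 120 -2
```

```text
t: 29.55
eef_pos: [0.6161, 0.191, 0.1499]
ee_rot: [-3.141, -0.001, 0.136]
force: [-0.3, -0.7, -0.4]
width: 0.0862
gripper_force: 0.0
shift [-192, 107, 30] turn 0.171 rows 0.9 q [ 0.6   0.38 -0.18 -0.   -1.02  1.1 ]
```

```bash
python3 -m jog '[[1,[-30,17,0],0.02],[1,[-62,34,0],0.05],[1,[-95,52,10],0.08],[1,[-128,71,20],0.11],[1,[-160,89,30],0.14],[1,[-192,107,30],0.171],[1,[-192,107,30],0.171],[1,[-192,107,30],0.171],[1,[-192,107,30],0.171]]' 15; python3 - <<'E'
from h import *
d=shot('side','side8');a=d['color'][140:360,200:420,::-1]
e=shot('top','top8');b=e['color'][160:320,190:390,::-1]
cv2.imwrite('pics/s8.png',np.hstack([cv2.resize(a,(400,400)),cv2.resize(b,(400,400))]))
E
python3 go.py 440 58.7 17 -2
```

```text
t: 30.68
eef_pos: [0.4412, 0.0594, 0.1189]
ee_rot: [3.141, 0.0, -0.034]
force: [0.2, 0.1, -0.1]
width: 0.0871
gripper_force: 0.0
shift [-1, 1, 102] turn 0.0 rows 0.0 q [ 0.58  0.1  -0.64  0.   -0.83  0.96]
```

View pics/s8.png

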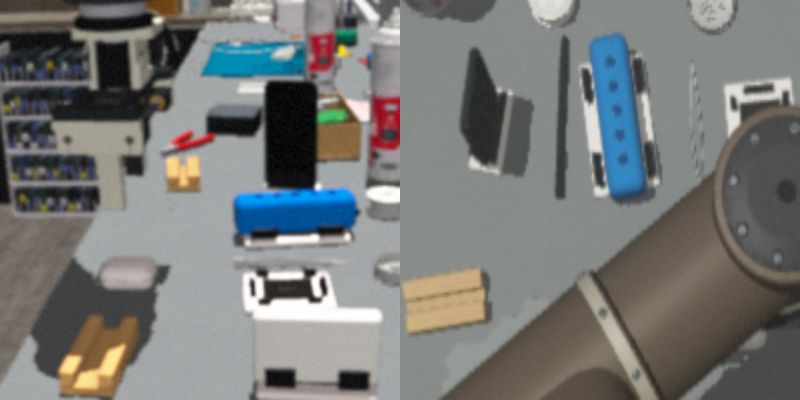

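```bash
python3 - <<'E'
from h import *
d=ld('side8');print(proj(d,[.44,.0587,.013]),proj(d,[.441,.059,.105]))
e=ld('side0');c=e['color'][270:310,250:295,::-1];m=(c.min(2)>150).astype(np.uint8)
n,_,s,ce=cv2.connectedComponentsWithStats(m);i=1+s[1:,4].argmax();print(s[i],ce[i]+[250,270])
E
```

```text
[270.70840804 289.38879813] [267.95013833 244.56826804]
[   0    0   45   40 1331] [272.17505635 289.67618332]
```

The projection matches the case in the side view. Grip gently at 10 N.

```bash
python3 -m jog '[[1,[-1,1,25],0],[1,[-1,1,50],0],[1,[-1,1,72],0],[1,[-1,1,88],0],[1,[-1,1,97],0],[1,[-1,1,102],0],[1,[-1,1,102],0],[-1,[-1,1,102],0],[-1,[-1,1,102],0],[-1,[-1,1,102],0],[-1,[-1,1,102],0],[-1,[-1,1,102],0],[-1,[-1,1,102],0],[-1,[-1,1,102],0],[-1,[-1,1,102],0]]' 10;python3 -m jog '[[-1,[0,0,0],0],[-1,[0,0,-5],0],[-1,[0,0,-15],0],[-1,[0,0,-30],0],[-1,[0,0,-50],0],[-1,[0,0,-60],0],[-1,[0,0,-60],0],[-1,[0,0,-60],0]]' 10; python3 go.py 606 32.3 80 3.5
```

```text
t: 32.65
eef_pos: [0.4396, 0.058, 0.0171]
ee_rot: [3.142, 0.0, -0.035]
force: [0.8, -0.3, 3.6]
width: 0.0461
gripper_force: 10.0
t: 33.65
eef_pos: [0.4392, 0.0578, 0.0766]
ee_rot: [3.141, 0.001, -0.035]
force: [0.7, -0.1, -1.0]
width: 0.0457
gripper_force: 10.0
shift [168, 20, -3] turn -0.096 rows 0.5 q [ 0.58  0.16 -0.7  -0.   -0.71  0.96]
```

```bash
python3 -m jog '[[-1,[20,3,-3],-0.01],[-1,[45,6,-3],-0.03],[-1,[70,9,-3],-0.05],[-1,[95,12,-3],-0.06],[-1,[120,15,-3],-0.08],[-1,[145,18,-3],-0.09],[-1,[168,20,-3],-0.096],[-1,[168,20,-3],-0.096],[-1,[168,20,-3],-0.096],[-1,[168,20,-3],-0.096]]' 10; python3 - <<'E'
from h import *
d=shot('side','side9');a=d['color'][210:340,310:430,::-1]
e=shot('top','top9');b=e['color'][160:270,320:430,::-1]
cv2.imwrite('pics/s9.png',np.hstack([cv2.resize(a,(400,433)),cv2.resize(b,(400,433))]))
E
python3 go.py 606 32.3 25 3.5
```

```text
t: 34.9
eef_pos: [0.6059, 0.0322, 0.0798]
ee_rot: [3.141, 0.001, 0.061]
force: [-0.0, -0.0, -0.2]
width: 0.0462
gripper_force: 10.0
shift [0, 0, 55] turn 0.0 rows 0.0 q [ 0.37  0.39 -0.34 -0.   -0.84  1.26]
```

View pics/s9.png

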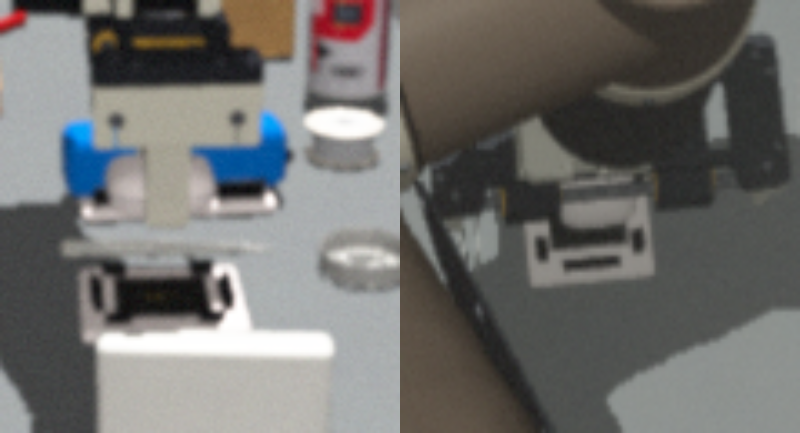

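The case (105–213) is over the nest floor (105–220), about 1–2 mm short in x. Lowering with +1 mm.

```bash
python3 -m jog '[[-1,[1,0,14],0],[-1,[1,0,27],0],[-1,[1,0,37],0],[-1,[1,0,44],0],[-1,[1,0,49],0],[-1,[1,0,53],0],[-1,[1,0,53],0]]' 10;python3 -m jog '[[-1,[0,0,1],0],[-1,[0,0,2],0],[-1,[0,0,3],0],[-1,[0,0,3],0]]' 10
```

```text
t: 35.88
eef_pos: [0.6077, 0.0322, 0.0269]
ee_rot: [3.142, 0.0, 0.061]
force: [0.3, -0.6, -0.3]
width: 0.046
gripper_force: 10.0
t: 36.38
eef_pos: [0.608, 0.0323, 0.0251]
ee_rot: [-3.142, -0.001, 0.062]
force: [-4.0, 1.0, 7.7]
width: 0.0464
gripper_force: 10.0
```

```bash
python3 -m jog '[[0.15,[0,0,0],0],[0.3,[0,0,0],0],[0.3,[0,0,0],0],[0.3,[0,0,0],0],[0.3,[0,0,-15],0],[0.3,[0,0,-45],0],[0.3,[0,0,-85],0],[0.3,[0,0,-125],0],[0.3,[-35,0,-165],0],[0.3,[-80,0,-180],0],[0.3,[-125,0,-180],0],[0.3,[-165,0,-180],0],[0.3,[-165,0,-180],0],[0.3,[-165,0,-180],0]]' 10; python3 - <<'E'
from h import *
d=shot('side','side10');a=d['color'][160:370,260:450,::-1]
e=shot('top','top10');b=e['color'][160:320,190:470,::-1]
cv2.imwrite('pics/s10.png',np.hstack([cv2.resize(a,(380,420)),cv2.resize(b,(420,420))]))
E
```

```text
t: 38.12
eef_pos: [0.4437, 0.0224, 0.2053]
ee_rot: [-3.141, -0.002, 0.062]
force: [0.6, -0.5, -0.0]
width: 0.057
gripper_force: 0.0
```

View pics/s10.png

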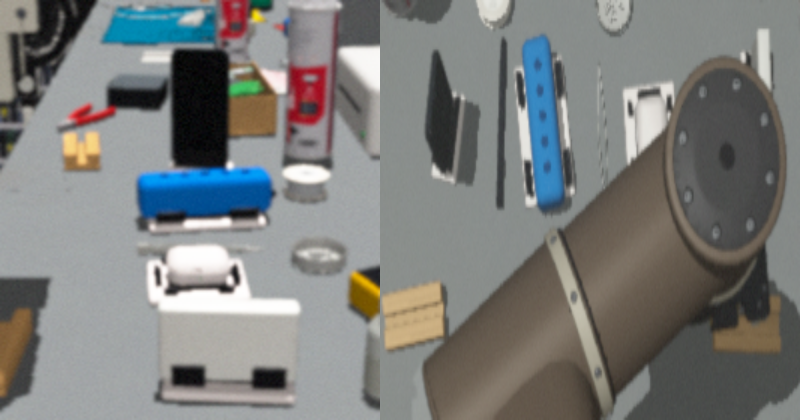

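All four sit in their docks. One numeric check from these pictures before handing in.

```bash
python3 - <<'E'
from h import *
e=ld('top10');im=e['color'].astype(int);m=(im[...,2]-im[...,0]>50);m[:165]=0;m[255:]=0;m[:,:270]=0;m[:,330:]=0
ys,xs=np.nonzero(m);P=np.array([onz(e,(x,y),.048)[:2] for x,y in zip(xs,ys)],np.float32);print('speaker',cv2.minAreaRect(P))
d=ld('side10');S=lambda x,y:(260+x/2,160+y/2)
for n,p,z in[('bank top edge',[S(161,300),S(299,300)],.07),('phone top',[S(173,50),S(228,50)],.156),('case sides',[S(165,266),S(234,266)],.021)]:
    print(n,[onz(d,q,z)[:2].round(3) for q in p])
E
```

```text
speaker ((0.6135497093200684, 0.19120526313781738), (0.14456391334533691, 0.0406460165977478), 8.470322608947754)
bank top edge [array([ 0.579, -0.123]), array([ 0.68 , -0.121])]
phone top [array([0.583, 0.325]), array([0.648, 0.323])]
case sides [array([0.579, 0.03 ]), array([0.642, 0.031])]
```

```bash
python3 -c "
from station import order
print(order.job_done())"
```

```text
the job is handed in; nothing more can be done
None
```

All four gadgets are seated in their own docks, upright or flat as asked, within about 4 mm of centre along each dock by the last camera check; the job was handed in at about 38 s, but no verdict came back.

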